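# File a slide case into the packed row

### The job

Take the slide case that stands alone in the single stand and file it upright in the packed rack, directly next to the case with the thin fin on top, on its right-hand side as seen from the robot. Wedge it gently in between the two cases standing there so that the row gives way, to whichever end it will, without being tipped or lifted, and push it fully home on the rack floor; the cases hold glass, so never force it, and leave the loose loupe and lens-tissue packet alone.

Things in the scene. Friction and masses are not known exactly. Their poses are not given: they have to be found in the camera images.
- rack: Fixed grey rack, 70 (x) by 152 mm (y); origin: centre of underside. Floor 6 mm and side walls 46 mm above it; channel 60 mm wide in x. Four 18 mm thick cases stand in a row along y, touching, between two rigid upright aluminium end stops (68 mm high). Slippery, friction about 0.12. Over 12 N between the filed case and another case, or 30 N on the rack, breaks glass.
- stand: Fixed grey single-slot stand, 76 mm (x) by 60 mm (y); origin: centre of its underside. The slot (58 mm along x, 18.9 mm along y) has its floor 6 mm and the tops of its walls 56 mm above the origin.
- loose_case: Case to be filed, in the stand, leaning up to 2 degrees. Body 56 (x) x 18 (y, its thickness) x 70 mm high, white with grey panels. Lower 22 mm are a wedge, 18 mm down to a 2 mm keel along x; top 8 mm bevelled to a flat shoulder 10 mm thick. On it a finger tab, 36 (x) x 10 (y) mm, from 70 to 98 mm above the keel. Origin: middle of the keel, at the bottom; z up. About 100 g, varies.
- guide_case: Case with the fin, anywhere in the row but at its right-hand (-y) end. Body, wedge and bevels as the case to be filed, but no tab: on its shoulder stands only a thin fin, 30 (x) x 3 (y) mm, 7 mm high. Origin: middle of the keel, at the bottom; x and y parallel to the rack's. The joint to open is 9 mm from its centre towards -y.
- case_a: Plain case in the row: body as the case to be filed, but flat on top, 70 mm high, with no tab and no fin. Origin: middle of the keel, at the bottom.
- case_b: Plain case in the row: body as the case to be filed, but flat on top, 70 mm high, with no tab and no fin. Origin: middle of the keel, at the bottom.
- case_c: Plain case in the row: body as the case to be filed, but flat on top, 70 mm high, with no tab and no fin. The one at the right-hand (-y) end. Origin: middle of the keel, at the bottom.
- folding_loupe: Bystander: loose folding loupe, 30x43x15 mm, lying between stand and rack. Origin: middle of its underside.
- lens_tissue: Bystander: loose flat packet of lens tissue, 66x104x8 mm, lying behind the stand. Origin: middle of its underside.
- row_mid (a point): Middle of the rack's channel floor. Where the end stops stand is not measured: free room between row and stops is 22 mm in all, 1.5 to 3.5 mm at one end, the rest at the other, and which end varies. So while its wedge enters, the new case must drift 7 to 9 mm left or right: yield to the side force. Cases beside it slide or lean a little and straighten as its keel goes down.
Not all that is in view belongs to the job. Leave any brown or purple look-alike of the loose_case alone.

How it is judged:
By the outcome, as a careful person would: the job done as asked, in the order asked, and still so for the second after the job is handed in, with the robot touching nothing.
It also fails if it takes over 54 s, if anything falls off the work surface, if the arm or the gripper's body presses on something with over 40 N, if the wrist force passes 120 N, or if a joint passes its speed limit or range.

### The arm

A 6-joint arm with a two-finger parallel gripper is mounted at the origin on a cart in front of the work surface, level with it; the furniture and walls round the work are solid. World frame = base frame: x ahead of the robot, y to its left, z up, the work surface at z = 0. Lengths are in mm, angles in rad, forces in N, time in s.
With the tool pointing down it reaches from about 375 to 900 mm from the base axis. Payload 3.1 kg.
Tool frame: the origin (TCP) lies at the centre of the arm's flange, where the gripper is bolted on; the fingertips stand 173 mm ahead of it and the grasp point (between the pads) lies 155 mm ahead of it; z points along the fingers, y is the direction in which the jaws open and shut (so a half turn about z gives the same grasp; the last joint's range is limited). The gripper opens to 85 mm and grips with 20 to 120 N. Pads are 22 mm wide; open, the fingers measure 114 mm over their backs; the gripper's body (76 mm by 85 mm) begins 54 mm behind the grasp point. The pads swing forward as they close: fully open they stand 13 mm farther back than shut.
Start: joints at [-1.363, 0.527, 1.433, -0, 1.181, -0.178], TCP at [235.208, -579.03, 404.71] pointing down, gripper open.
Joint ranges: [-3.08, 3.08], [-0.75, 2.2], [0.22, 2.44], [-1.43, 4.57], [0, 2.65], [-2.85, 2.85]. Speed limits (rad/s): [2.79, 2.79, 3.14, 3.14, 3.14, 3.14].

### API

Orientations are given as a rotation vector (axis times angle).
In Python, from plant import * gives the robot as it stands.
- The arm moves only by the tool move_arm, never from a script. Its argument "rows" is a list of rows, each a list of 7 numbers: the shift along the world's x, y, z in m, then the turn, a rotation vector about the world's x, y, z in rad, then the closure, from 0 (fully open) to 1 (shut). A call has 1 to 12 rows; each row is the pose to reach, as a shift and turn from the pose commanded when the call began; what a row does not reach only later rows make up. A row lasts 1/10 s, in which the tool goes at most 50 mm and 8.59 degrees, less where a joint would pass 70% of its speed; a pose out of reach is approached as far as the arm can. A call with a gripper value outside its range is refused whole. The fingers move at their own pace and stop on an object; "squeeze" is the grip in N (left out, the last holds). Time passes only in rows, so rows that repeat a pose let the fingers close. It gives the time, the measured TCP pose, the force and the opening at its end, in the units of the state.
- get_state(): the state, without advancing time (a new reading comes with each control period).
- snapshot(name): name is "scene" or "top" or "wrist"; returns a dict with "color" (384x512x3 uint8, red, green, blue), "fovy" (degrees; the focal length in pixels is half the picture's height over the tangent of half this angle, whatever the lens; pixels are square), "cx", "cy" (the principal point, pixels), "xyz" and "orientation" of the camera in the world. Camera axes: x right, y up, looking along -z (the intrinsics and any distortion apply to the point x, -y, -z); pixel columns grow to the right and rows downward; lengths in mm; the calibration is good to about 2 mm. A picture is of the moment at which its call begins. There is no depth.
- close_job(): hands the job in, once; it reports no verdict.
The state is a dict: "clock": time; "q": joint angles; "qd": joint speeds; "tau": joint torques, N m; "tcp_pos": TCP position; "orientation": TCP orientation; "contact_force": force on the tool from outside, world axes, zero at the start; "wrist_torque": the same for the moment, N m; "width": opening from 0.0 (shut) to 1.0 (fully open).
Only numpy, scipy, OpenCV 4.12 (cv2) and the standard library are available. Lean on these libraries where they do the work, as an engineer would, in place of code of your own. Each camera call takes 0.05 s, during which the arm holds its last target. There are 200 camera calls.

## Working session

There is one attempt and no reset: what is moved stays moved. The work goes in short steps, Python scripts to look and compute and a tool call to move; the robot and the scene stay as the last step left them, time stands still between calls to the robot, and variables do not carry over. Pictures are saved under pics/ and viewed, about 8 in all and at most 12, crops included, and the job is handed in when it is done.

Besides the shell and the picture viewer there is one more tool, called after ">>>" by a JSON object that holds its "op" and its "data", one argument or row to a line. move_arm: Moves the arm, as the interface text tells. Its arguments: {"type":"object","properties":{"rows":{"type":"array","items":{"type":"array","items":{"type":"number"}}},"squeeze":{"type":"number"}},"required":["rows"]}

```bash
mkdir -p pics; ls
cat > h.py <<'E'
from plant import *
import numpy as np, cv2
from scipy.spatial.transform import Rotation as R
def snap(n,f):
    s=snapshot(n); cv2.imwrite('pics/'+f,s['color'][:,:,::-1]); np.save('pics/'+f+'.npy',s,allow_pickle=True)
    return s
def load(f): return np.load('pics/'+f+'.npy',allow_pickle=True).item()
def K(s):
    f=192/np.tan(np.radians(s['fovy'])/2); return f
def rot(s):
    o=np.array(s['orientation'],float)
    return R.from_rotvec(o).as_matrix() if o.size==3 else (o if o.shape==(3,3) else R.from_quat(o).as_matrix())
def ray(s,u,v):
    f=K(s); d=rot(s)@np.array([(u-s['cx'])/f,-(v-s['cy'])/f,-1]); return np.array(s['xyz'],float),d
def onz(s,u,v,z):
    c,d=ray(s,u,v); return c+d*(z-c[2])/d[2]
def proj(s,p):
    f=K(s); q=rot(s).T@(np.array(p,float)-np.array(s['xyz'])); return s['cx']-f*q[0]/q[2], s['cy']+f*q[1]/q[2]
E
python3 - <<'E'
from h import *
for n in ('scene','top'):
    s=snap(n,n+'1.png'); print(n,{k:v for k,v in s.items() if k!='color'})
a=[cv2.imread('pics/%s1.png'%n) for n in('scene','top')]
print(get_state())
E
```

```text
pics
scene {'fovy': 46.656954795045614, 'cx': 250.3079872135823, 'cy': 191.45710565315372, 'xyz': array([-322.81866091, -674.04168719,  516.24008151]), 'orientation': array([ 1.04757598, -0.5962555 , -0.8747019 ])}
top {'fovy': 44.77941759060775, 'cx': 255.62059535128978, 'cy': 190.55687269072365, 'xyz': array([ 519.77562921, -121.9939077 , 1121.14628194]), 'orientation': array([ 0.05192577, -0.03805195, -1.5824199 ])}
{'clock': 0.1, 'q': array([-1.36345811e+00,  5.28393263e-01,  1.43378068e+00,  3.85065630e-05,
        1.18139993e+00, -1.78486418e-01]), 'qd': array([ 0.00064967, -0.00258236, -0.00119527,  0.00089333,  0.00087282,
        0.00040453]), 'tau': array([-9.65815093e-05, -4.43303633e+01, -1.78586322e+01, -3.16202932e-04,
        3.88255212e-03,  2.87457993e-06]), 'tcp_pos': array([ 235.17689365, -578.73290467,  403.81673701]), 'orientation': array([-3.08137593e+00, -6.01897384e-01, -1.10292783e-05]), 'contact_force': array([ 0.57699122, -0.05528123,  0.40995296]), 'wrist_torque': array([-0.02372799, -0.02385034, -0.00305784]), 'width': 1.0024080334969148}
```

View pics/scene1.png

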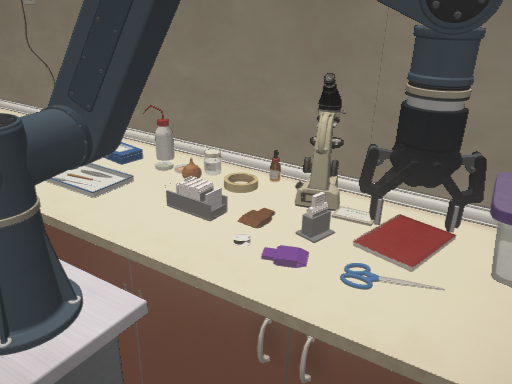

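View pics/top1.png

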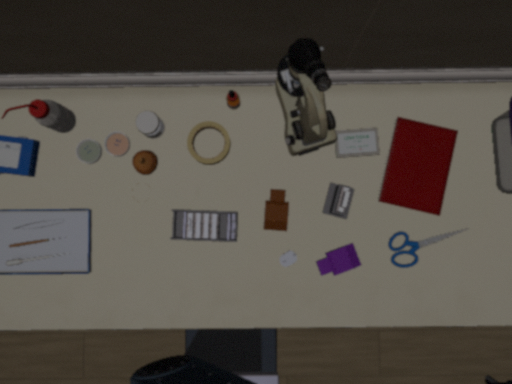

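The top view shows the rack at about (205,225) and the stand at about (339,200), turned about 15°. The brown look-alike is at (276,210), the purple one at (340,260), the loupe at (288,258) and the tissue packet at (357,142). Next I'll enlarge both.

Run:
```python
from h import *
s=load('top1.png'); print(proj(s,[700,0,0]),proj(s,[400,-200,0]))
for n,p in {'rackTL':(172,210),'rackBR':(238,241),'stand':(339,200)}.items(): print(n,onz(s,*p,50))
c=s['color'][:,:,::-1]; c=np.clip(c.astype(float)*1.6,0,255).astype(np.uint8)
a=cv2.resize(c[200:250,165:245],None,fx=8,fy=8,interpolation=cv2.INTER_CUBIC)
b=cv2.resize(c[175:225,315:365],None,fx=8,fy=8,interpolation=cv2.INTER_CUBIC)
s2=load('scene1.png')['color'][:,:,::-1]
d=cv2.resize(s2[170:222,160:232],None,fx=5,fy=5,interpolation=cv2.INTER_CUBIC)
e=cv2.resize(s2[188:240,290:345],None,fx=5,fy=5,interpolation=cv2.INTER_CUBIC)
W=np.zeros((400+260,1040,3),np.uint8); W[:400,:640]=a; W[:400,640:]=b; W[400:,:360]=d; W[400:,400:400+275]=e
cv2.imwrite('pics/m1.png',cv2.resize(W,(800,508)))
```

```text
(np.float64(208.69054144531998), np.float64(143.40234402744193)) (np.float64(293.2175008571207), np.float64(267.11682106371285))
rackTL [538.73857552  79.97782073  50.        ]
rackBR [466.02305803 -71.21194843  50.        ]
stand [ 557.07695642 -304.06008414   50.        ]
```

View pics/m1.png

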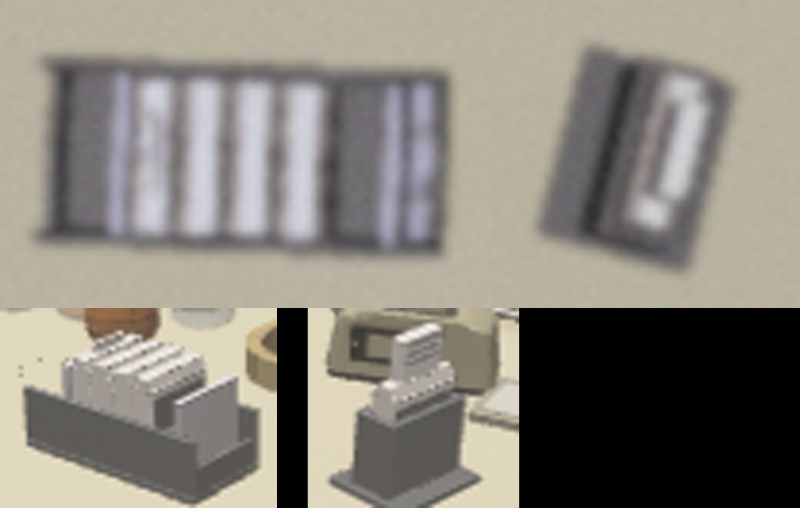

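The fin looks to be on the leftmost case, with the free room to the right of the row. I'll move over the stand with the jaws turned about -36° and use the wrist camera.

>>> {"op": "move_arm", "data": {
  "rows": [
    [0.04, 0.04, 0, 0, 0, -0.1, 0],
    [0.08, 0.075, 0, 0, 0, -0.2, 0],
    [0.12, 0.11, 0, 0, 0, -0.3, 0],
    [0.15, 0.14, 0, 0, 0, -0.4, 0],
    [0.18, 0.17, 0, 0, 0, -0.5, 0],
    [0.21, 0.2, 0, 0, 0, -0.6, 0],
    [0.24, 0.23, 0, 0, 0, -0.63, 0],
    [0.27, 0.25, 0, 0, 0, -0.63, 0],
    [0.29, 0.275, 0, 0, 0, -0.63, 0],
    [0.29, 0.275, 0, 0, 0, -0.63, 0],
    [0.29, 0.275, 0, 0, 0, -0.63, 0]
  ]
}}

```text
clock: 1.2
tcp_pos: [525.4, -303.4, 404.2]
orientation: [-3.118, 0.38, 0.002]
contact_force: [0.3, -0.3, -0.5]
width: 1.002
```

Run:
```python
from h import *
s=snap('wrist','w1.png'); print({k:v for k,v in s.items() if k!='color'}); g=get_state(); print(g['clock'],g['tcp_pos'],g['orientation'],g['q'])
```

```text
{'fovy': 68.59510755088789, 'cx': 256.1760188917355, 'cy': 192.66452064763942, 'xyz': array([ 595.76423394, -321.39375248,  374.79129836]), 'orientation': array([-0.20568909,  0.26306414, -1.80097694])}
1.25 [ 524.90250687 -304.14497825  404.30380667] [ 3.11826625e+00 -3.81955344e-01 -1.74854906e-03] [-7.09035270e-01  5.03210209e-01  1.48054888e+00 -6.91389951e-04
  1.15874919e+00  1.10580325e+00]
```

View pics/w1.png

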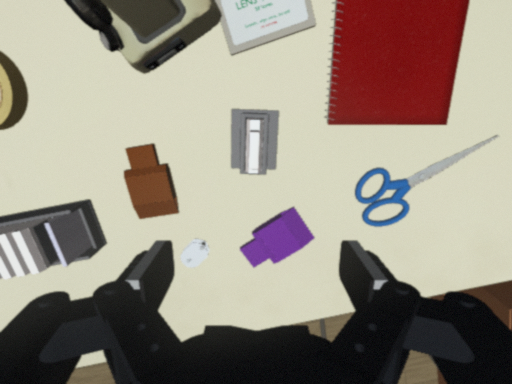

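The wrist view shows the stand at (255,142), with the white tab top at about (254,140), parallel to the image columns.

Run:
```python
from h import *
s=load('w1.png'); c=s['color'][:,:,::-1]
b=cv2.resize(c[98:186,222:288],None,fx=6,fy=6,interpolation=cv2.INTER_CUBIC); cv2.imwrite('pics/m2.png',b)
g=c.min(2)
print(g[105:180:3,228:282:2])
```

```text
[[192 193 193 192 193 194 192 197 195 193 192 193 192 194 192 192 193 193
  194 193 192 192 194 194 193 193 195]
 [193 190 162 159 160 158 178 180 181 183 184 182 182 186 183 180 185 187
  186 188 193 194 195 196 193 195 195]
 [196 177 131 126 126 124 128 124 118 119 119 120 122 121 121 122 122 120
  125 124 126 126 129 128 129 141 188]
 [194 179 134 126 127 127 122 123 114 115 112 114 109 110 108 105 104 102
  100 108 108 122 124 125 122 136 187]
 [195 179 133 126 129 127 122 125 116  89 101 103 104 107 115 112 108 112
  121 122 105 123 126 127 122 149 191]
 [192 179 136 128 129 127 124 127 114 122 173 201 214 211 212 208 141 122
  124 126 105 123 124 124 122 153 192]
 [193 179 138 128 128 127 124 125 113 127 187 227 235 234 235 231 151 119
  120 124 113 126 123 125 125 154 194]
 [195 172 132 129 127 132 124 130 109 133 190 227 234 233 233 229 144 126
  125 123 110 126 124 123 125 157 193]
 [193 173 129 127 128 125 115 127 116 137 189 208 207 207 208 209 145 123
  123 119 108 125 125 125 128 157 192]
 [190 173 131 124 129 128 112 129 115 135 183 201 201 197 196 178 129 118
  123 115
[... 1025 characters left out ...]
 124 125 152 193 195]
 [191 173 133 126 126 126 122 124 107 168 202 232 234 233 231 188 121 121
  124 104 122 124 122 125 152 190 194]
 [192 172 131 128 130 127 119 123 101 168 198 233 233 233 233 181 122 116
  122 109 122 122 124 121 154 192 193]
 [192 184 156 158 164 154 124 123 105 171 206 228 224 221 220 168 131 126
  123 119 130 126 129 133 168 193 190]
 [193 193 191 192 191 189 138 122 129 162 209 234 233 232 231 164 130 126
  122 150 191 189 192 190 192 191 191]
 [193 192 192 192 192 191 179 176 176 171 168 155 157 160 160 139 145 151
  147 171 192 191 192 193 192 192 193]
 [193 191 192 192 190 193 193 193 194 191 193 191 196 192 192 193 192 194
  194 191 191 193 190 193 193 190 192]]
```

View pics/m2.png

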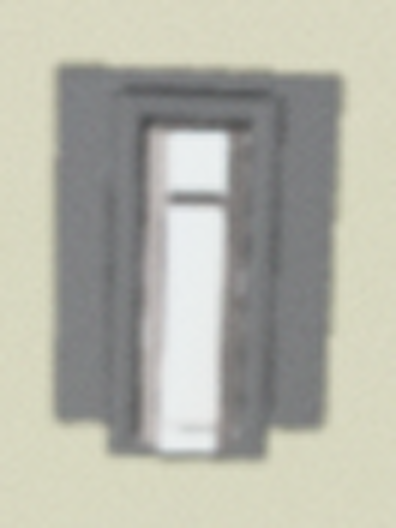

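Run:
```python
from h import *
s=load('w1.png')
P=lambda L,z:np.array([onz(s,x/6+222-.4,y/6+98-.4,z) for x,y in L])
t=P([(168,203),(226,203),(217,424),(158,424)],104)
def rep(n,t):
    d=(t[0]+t[1]-t[2]-t[3])/2; w=(t[0]+t[3]-t[1]-t[2])/2
    print(n,t.mean(0).round(1),'len',np.linalg.norm(d).round(1),'yaw',np.degrees(np.arctan2(d[1],d[0])).round(1),'w',np.linalg.norm(w).round(1),'yaw',np.degrees(np.arctan2(-w[0],w[1])).round(1))
rep('tab',t)
rep('base',P([(58,67),(342,75),(327,428),(57,418)],5))
rep('walltop',P([(125,88),(283,95),(268,455),(108,452)],56))
# rack+row from top view
s=load('top1.png')
P=lambda L,z:np.array([onz(s,x/6.154+165-.5,y/6.154+200-.5,z) for x,y in L])
rep('rack@52',P([(45,65),(450,75),(440,250),(40,235)],52))
print(P([(172,155),(221,155),(270,155),(322,155),(135,155)],76))
```

```text
tab [ 559.2 -309.8  104. ] len 35.4 yaw -16.6 w 9.4 yaw -14.0
base [ 558.9 -309.7    5. ] len 75.2 yaw -15.4 w 59.9 yaw -15.9
walltop [ 559.4 -310.1   56. ] len 67.3 yaw -16.7 w 29.8 yaw -15.8
rack@52 [503.8   6.   52. ] len 64.1 yaw -2.8 w 150.1 yaw -2.4
[[504.85783739  29.25397142  76.        ]
 [504.64900298  11.40230742  76.        ]
 [504.44023382  -6.44377889  76.        ]
 [504.2187542  -25.37638528  76.        ]
 [505.01557194  42.73749692  76.        ]]
```

Tab, base and wall-top centres agree to within 0.6 mm: (559,-310), yaw about -15.8°. I'll descend so the fingertips end at z≈85, which keeps the fingers above the fin once the case is home.

>>> {"op": "move_arm", "data": {
  "rows": [
    [0.034, -0.006, -0.03, 0, 0, -0.032, 0],
    [0.034, -0.006, -0.065, 0, 0, -0.032, 0],
    [0.034, -0.006, -0.1, 0, 0, -0.032, 0.4],
    [0.034, -0.006, -0.13, 0, 0, -0.032, 0.5],
    [0.034, -0.006, -0.147, 0, 0, -0.032, 0.5],
    [0.034, -0.006, -0.147, 0, 0, -0.032, 0.5]
  ],
  "squeeze": 40
}}

```text
clock: 1.85
tcp_pos: [557.2, -310.8, 254.5]
orientation: [-3.108, 0.436, 0.01]
contact_force: [-1.1, 0.6, 0.3]
width: 0.502
```

Run:
```python
from h import *
s=snap('wrist','w2.png'); g=get_state(); print(g['tcp_pos'],g['contact_force'],g['width'])
```

```text
[ 558.01746876 -311.14016704  256.40272572] [-2.78110257e-01 -1.31909425e+00  6.16404594e-04] 0.4992256412065455
```

View pics/w2.png

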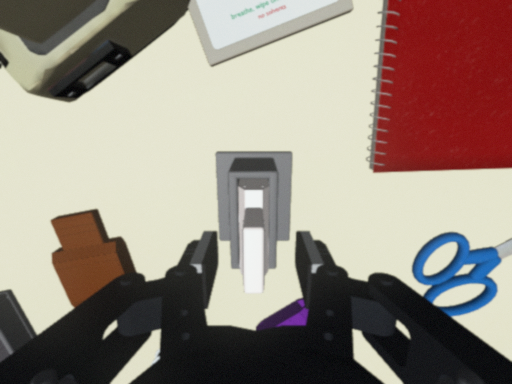

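The tab (about x=254) is centred between the pads (inner edges at about 212 and 300), so I'll close.

>>> {"op": "move_arm", "data": {
  "rows": [
    [0, 0, 0, 0, 0, 0, 0.7],
    [0, 0, 0, 0, 0, 0, 0.85],
    [0, 0, 0, 0, 0, 0, 1],
    [0, 0, 0, 0, 0, 0, 1],
    [0, 0, 0, 0, 0, 0, 1],
    [0, 0, 0, 0, 0, 0, 1],
    [0, 0, 0, 0, 0, 0, 1],
    [0, 0, 0, 0, 0, 0, 1]
  ],
  "squeeze": 45
}}

```text
clock: 2.7
tcp_pos: [559.7, -309.9, 259.4]
orientation: [3.111, -0.432, 0.004]
contact_force: [0.7, 2.0, 7.0]
width: 0.104
```

>>> {"op": "move_arm", "data": {
  "rows": [
    [0, 0, 0.005, 0, 0, 0, 1],
    [0, 0, 0.015, 0, 0, 0, 1],
    [0, 0, 0.03, 0, 0, 0, 1],
    [0, 0, 0.05, 0, 0, 0, 1],
    [0, 0, 0.08, 0, 0, 0, 1],
    [0, 0, 0.11, 0, 0, 0, 1],
    [0, 0, 0.15, 0, 0, 0, 1],
    [0, 0, 0.15, 0, 0, 0, 1],
    [0, 0, 0.15, 0, 0, 0, 1]
  ]
}}

```text
clock: 3.6
tcp_pos: [558.9, -310.2, 409.9]
orientation: [3.109, -0.432, 0.004]
contact_force: [-1.3, 0.6, -1.2]
width: 0.109
```

>>> {"op": "move_arm", "data": {
  "rows": [
    [-0.015, 0.04, 0, 0, 0, 0.05, 1],
    [-0.03, 0.08, 0, 0, 0, 0.1, 1],
    [-0.045, 0.12, 0, 0, 0, 0.15, 1],
    [-0.06, 0.16, 0, 0, 0, 0.2, 1],
    [-0.075, 0.2, 0, 0, 0, 0.23, 1],
    [-0.09, 0.24, 0, 0, 0, 0.23, 1],
    [-0.1, 0.275, 0, 0, 0, 0.23, 1],
    [-0.11, 0.3, 0, 0, 0, 0.23, 1],
    [-0.12, 0.315, 0, 0, 0, 0.23, 1],
    [-0.12, 0.315, 0, 0, 0, 0.23, 1],
    [-0.12, 0.315, 0, 0, 0, 0.23, 1],
    [-0.12, 0.315, 0, 0, 0, 0.23, 1]
  ]
}}

```text
clock: 4.8
tcp_pos: [440.0, 3.9, 407.7]
orientation: [3.14, -0.074, 0.001]
contact_force: [1.2, 0.1, -0.8]
width: 0.103
```

Run:
```python
from h import *
s=snap('wrist','w3.png'); g=get_state(); print(g['clock'],g['tcp_pos'],g['orientation'],g['contact_force'],g['width'],s['xyz'],s['orientation'])
c=cv2.resize(s['color'][:,:,::-1],(800,600)); cv2.imwrite('pics/w3b.png',c)
```

```text
4.85 [439.97749551   3.87320686 407.67538902] [ 3.14015385e+00 -7.47098649e-02  9.60302025e-04] [-0.04167622 -0.11698337 -1.39917904] 0.1032363925193474 [ 5.12445507e+02 -2.00291985e-01  3.78401066e+02] [-0.22254114  0.23285657 -1.60811392]
```

View pics/w3b.png

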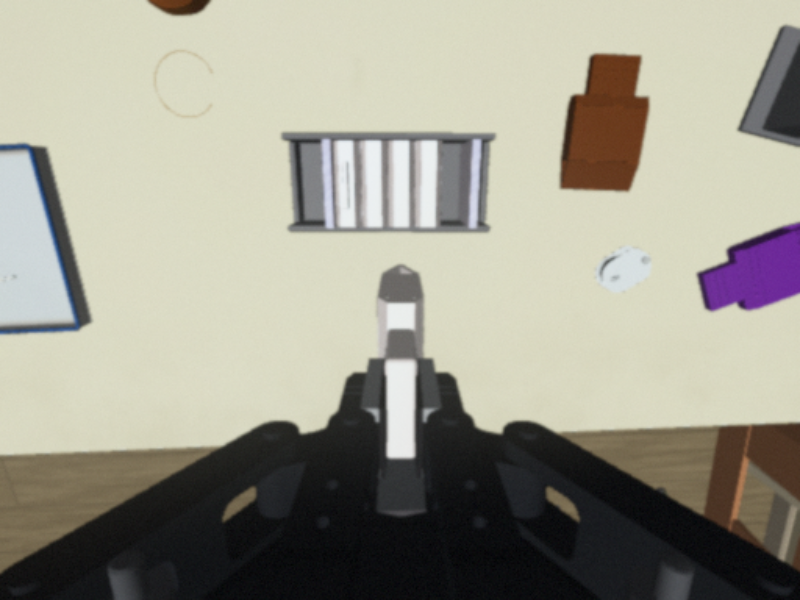

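The fin line is at (348,185) on the leftmost case, which stands against the left stop. The gap is on the right of the row. The case hangs straight, with its keel end at (402,268). I'll measure the joint and the keel.

Run:
```python
from h import *
s=load('w3.png'); c=s['color'].astype(int); g=c.min(2)
print(g[112:132].mean(0)[180:320].astype(int))
for r in (100,138): print(r,[onz(s,x*.64-.4,y*.64-.4,52).round(1) for x,y in ([(282,132),(496,134)] if r==100 else [(289,231),(490,231)])])
# strip edges per row halves
for r0,r1 in((94,104),(132,142)):
    p=g[r0:r1].mean(0); print(r0,p[205:285].astype(int))
print('keel proj',np.array(proj(s,[440+28*.9989,3.9-28*.0475,154.3])))
b=cv2.resize(s['color'][75:190,170:320,::-1],None,fx=5,fy=5,interpolation=cv2.INTER_CUBIC); cv2.imwrite('pics/m3.png',b)
```

```text
[196 195 195 195 194 187 168 142 124 105  75  47  47  74 107 126 129 129
 129 129 129 129 129 129 129 129 141 173 202 209 208 198 163 118 140 180
 205 225 231 232 233 225 200 200 229 231 209 154 126 125 130 153 179 191
 212 230 235 235 235 235 235 235 233 220 177 136 125 130 153 179 190 208
 228 234 235 235 235 234 235 235 231 205 147 124 128 150 179 187 195 215
 231 234 235 235 235 235 234 232 217 169 133 125 125 124 123 123 123 123
 124 123 123 123 122 115 106 101 101 101 103 108 136 180 203 209 206 190
 144  99 106 122 127 141 172 190 196 195 196 196 195 196]
100 [array([542.6,  80.8,  52. ]), array([534. , -67.7,  52. ])]
138 [array([474.3,  84.3,  52. ]), array([466.9, -64.1,  52. ])]
94 [139 171 200 207 206 197 161 110 133 178 202 223 233 235 235 235 233 232
 234 233 218 172 132 124 131 146 168 187 207 228 234 235 235 235 235 235
 235 232 214 163 129 123 125 148 179 192 215 231 235 235 235 235 235 235
 235 232 206 146 122 127 152 180 187 192 212 230 234 235 235 235 235 235
 234 231 204 148 123 120 120 122]
132 [121 126 149 186 209 213 211 192 147 124 155 184 209 229 234 234 233 230
 229 234 233 221 177 138 130 143 164 180 191 211 229 234 235 235 235 235
 235 233 225 190 145 128 127 148 178 191 206 227 233 235 234 235 234 234
 234 230 207 154 129 127 147 177 188 202 222 232 235 234 235 235 235 234
 231 206 147 125 120 116 117 117]
keel proj [255.30688583 166.71873384]
```

View pics/m3.png

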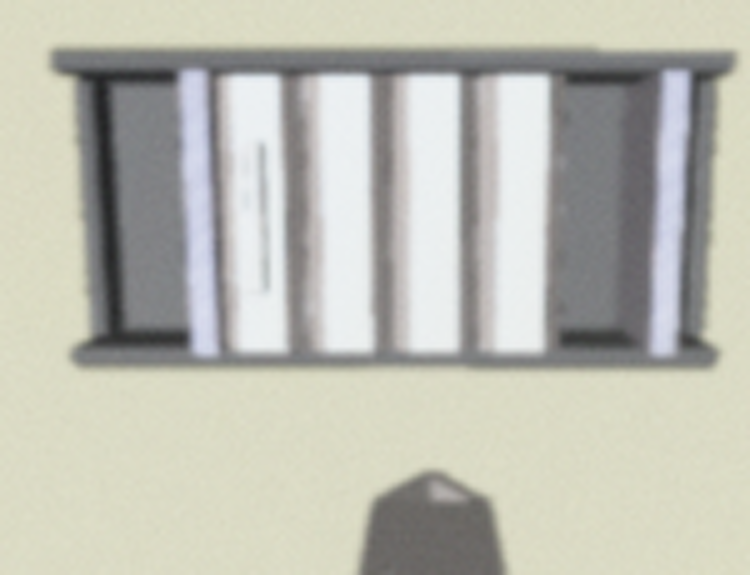

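Run:
```python
from h import *
s=load('w3.png')
print([onz(s,180+i,121.5,76).round(1) for i in (41.6,58.95,76.3,93.95)])
print('fin',onz(s,180+42.5,121.5,83).round(1))
print('stops',[onz(s,180+i,121.5,74).round(1) for i in (26.7,32.4,118.5,124)])
print('keeltip',onz(s,434/5+170-.4,470/5+75-.4,154.3).round(1))
```

```text
[array([502. ,  36.2,  76. ]), array([501.1,  18.2,  76. ]), array([5.002e+02, 1.000e-01, 7.600e+01]), array([499.3, -18.3,  76. ])]
fin [502.2  34.5  83. ]
stops [array([502.7,  52.1,  74. ]), array([502.4,  46.1,  74. ]), array([497.9, -44.1,  74. ]), array([497.6, -49.9,  74. ])]
keeltip [466.4   1.8 154.3]
```

>>> {"op": "move_arm", "data": {
  "rows": [
    [0.03, 0.01, 0, 0, 0, 0, 1],
    [0.055, 0.02, 0, 0, 0, 0, 1],
    [0.066, 0.024, -0.01, 0, 0, -0.002, 1],
    [0.066, 0.024, -0.03, 0, 0, -0.002, 1],
    [0.066, 0.024, -0.05, 0, 0, -0.002, 1],
    [0.066, 0.024, -0.064, 0, 0, -0.002, 1],
    [0.066, 0.024, -0.068, 0, 0, -0.002, 1],
    [0.066, 0.024, -0.068, 0, 0, -0.002, 1],
    [0.066, 0.024, -0.068, 0, 0, -0.002, 1]
  ]
}}

```text
clock: 5.75
tcp_pos: [505.4, 28.6, 340.0]
orientation: [3.14, -0.076, 0.001]
contact_force: [-0.1, 0.8, -1.2]
width: 0.105
```

Run:
```python
from h import *
s=snap('wrist','w4.png'); g=get_state(); print(g['clock'],g['tcp_pos'],g['orientation'],g['contact_force'],g['wrist_torque'],g['width'])
b=cv2.resize(s['color'][150:300,170:345,::-1],None,fx=4,fy=4,interpolation=cv2.INTER_CUBIC); cv2.imwrite('pics/m4.png',b)
```

```text
5.8 [505.4783164   28.69516337 340.26891906] [ 3.14042532e+00 -7.61435334e-02  2.01207773e-03] [-0.9067717   0.18422883 -0.81329506] [-0.01674467 -0.02682014 -0.01012463] 0.10479209550384189
```

View pics/m4.png

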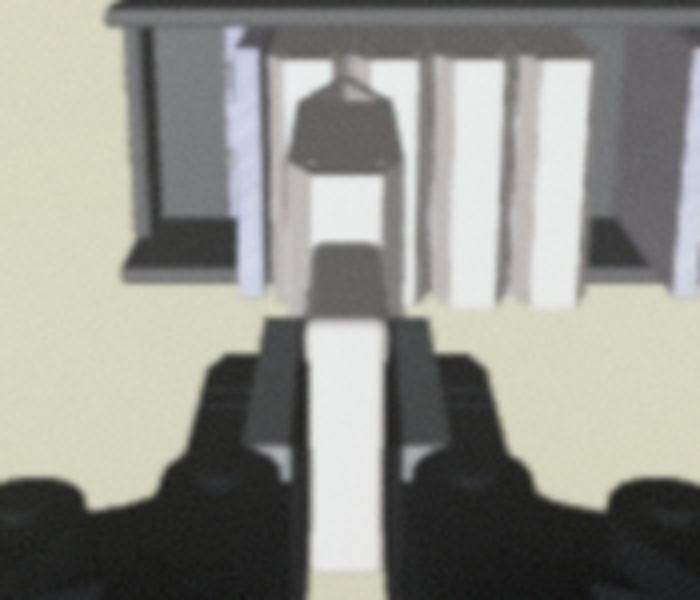

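The keel tip at (343,80) is about 1.5 mm left of the V between strips 1 and 2 (centre about x=351). I'll correct -1.5 mm in y and go down to just before contact.

>>> {"op": "move_arm", "data": {
  "rows": [
    [0, -0.0015, 0, 0, 0, 0, 1],
    [0, -0.0015, -0.004, 0, 0, 0, 1],
    [0, -0.0015, -0.008, 0, 0, 0, 1],
    [0, -0.0015, -0.012, 0, 0, 0, 1],
    [0, -0.0015, -0.015, 0, 0, 0, 1],
    [0, -0.0015, -0.015, 0, 0, 0, 1],
    [0, -0.0015, -0.015, 0, 0, 0, 1]
  ]
}}

```text
clock: 6.5
tcp_pos: [505.2, 27.5, 324.5]
orientation: [-3.141, 0.076, 0.001]
contact_force: [0.8, 0.2, -0.4]
width: 0.103
```

```bash
cat > st.py <<'E'
from h import *
g=get_state(); print(round(g['clock'],2),g['tcp_pos'].round(1),g['contact_force'].round(1),g['wrist_torque'].round(2),g['width'].round(3))
E
python3 st.py
```

```text
Traceback (most recent call last):
  File "st.py", line 2, in <module>
    g=get_state(); print(round(g['clock'],2),g['tcp_pos'].round(1),g['contact_force'].round(1),g['wrist_torque'].round(2),g['width'].round(3))
                                                                                                                          ^^^^^^^^^^^^^^^^
AttributeError: 'float' object has no attribute 'round'
```

>>> {"op": "move_arm", "data": {
  "rows": [
    [0, 0, -0.001, 0, 0, 0, 1],
    [0, 0, -0.002, 0, 0, 0, 1],
    [0, 0, -0.003, 0, 0, 0, 1],
    [0, 0, -0.003, 0, 0, 0, 1],
    [0, 0, -0.003, 0, 0, 0, 1]
  ]
}}

```text
clock: 7.0
tcp_pos: [505.2, 27.5, 321.7]
orientation: [-3.141, 0.076, 0.0]
contact_force: [1.2, 0.2, -1.3]
width: 0.1
```

>>> {"op": "move_arm", "data": {
  "rows": [
    [0, 0, -0.001, 0, 0, 0, 1],
    [0, 0, -0.002, 0, 0, 0, 1],
    [0, 0, -0.002, 0, 0, 0, 1],
    [0, 0, -0.002, 0, 0, 0, 1]
  ]
}}

```text
clock: 7.4
tcp_pos: [505.2, 27.4, 319.6]
orientation: [3.14, -0.075, -0.0]
contact_force: [-0.8, 0.0, -1.3]
width: 0.105
```

>>> {"op": "move_arm", "data": {
  "rows": [
    [0, 0, -0.001, 0, 0, 0, 1],
    [0, 0, -0.002, 0, 0, 0, 1],
    [0, 0, -0.003, 0, 0, 0, 1],
    [0, 0, -0.003, 0, 0, 0, 1],
    [0, 0, -0.003, 0, 0, 0, 1]
  ]
}}

```text
clock: 7.9
tcp_pos: [505.3, 27.2, 316.7]
orientation: [3.14, -0.075, 0.001]
contact_force: [-0.1, -2.6, 0.1]
width: 0.103
```

>>> {"op": "move_arm", "data": {
  "rows": [
    [0, -0.0003, -0.001, 0, 0, 0, 1],
    [0, -0.0006, -0.002, 0, 0, 0, 1],
    [0, -0.0006, -0.002, 0, 0, 0, 1],
    [0, -0.0006, -0.002, 0, 0, 0, 1]
  ]
}}

```text
clock: 8.3
tcp_pos: [505.3, 26.7, 314.7]
orientation: [3.14, -0.075, 0.0]
contact_force: [0.0, -4.0, 0.8]
width: 0.104
```

A side force towards -y has built up, so I'll yield that way.

>>> {"op": "move_arm", "data": {
  "rows": [
    [0, -0.0007, 0, 0, 0, 0, 1],
    [0, -0.0015, 0, 0, 0, 0, 1],
    [0, -0.0015, 0, 0, 0, 0, 1]
  ]
}}

```text
clock: 8.6
tcp_pos: [505.0, 25.7, 314.5]
orientation: [-3.139, 0.077, 0.001]
contact_force: [-0.5, -0.9, -0.1]
width: 0.101
```

>>> {"op": "move_arm", "data": {
  "rows": [
    [0, -0.0004, -0.001, 0, 0, 0, 1],
    [0, -0.0008, -0.002, 0, 0, 0, 1],
    [0, -0.0008, -0.002, 0, 0, 0, 1]
  ]
}}

```text
clock: 8.9
tcp_pos: [505.0, 24.8, 312.4]
orientation: [-3.14, 0.076, 0.001]
contact_force: [0.0, 0.2, -0.6]
width: 0.105
```

>>> {"op": "move_arm", "data": {
  "rows": [
    [0, -0.0003, -0.001, 0, 0, 0, 1],
    [0, -0.0006, -0.002, 0, 0, 0, 1],
    [0, -0.0009, -0.003, 0, 0, 0, 1],
    [0, -0.0009, -0.003, 0, 0, 0, 1]
  ]
}}

```text
clock: 9.3
tcp_pos: [505.2, 23.6, 309.5]
orientation: [-3.141, 0.076, 0.001]
contact_force: [-0.6, 0.3, -0.8]
width: 0.102
```

>>> {"op": "move_arm", "data": {
  "rows": [
    [0, -0.0004, -0.001, 0, 0, 0, 1],
    [0, -0.0008, -0.002, 0, 0, 0, 1],
    [0, -0.0012, -0.003, 0, 0, 0, 1],
    [0, -0.0012, -0.003, 0, 0, 0, 1]
  ]
}}

```text
clock: 9.7
tcp_pos: [505.2, 22.4, 306.6]
orientation: [3.141, -0.076, -0.001]
contact_force: [-0.0, 0.5, 0.2]
width: 0.106
```

>>> {"op": "move_arm", "data": {
  "rows": [
    [0, -0.0003, -0.001, 0, 0, 0, 1],
    [0, -0.0006, -0.002, 0, 0, 0, 1],
    [0, -0.0009, -0.003, 0, 0, 0, 1],
    [0, -0.0009, -0.003, 0, 0, 0, 1]
  ]
}}

```text
clock: 10.1
tcp_pos: [505.2, 21.5, 303.6]
orientation: [3.141, -0.076, -0.0]
contact_force: [-0.6, 0.5, -0.5]
width: 0.108
```

>>> {"op": "move_arm", "data": {
  "rows": [
    [0, -0.0003, -0.001, 0, 0, 0, 1],
    [0, -0.0006, -0.002, 0, 0, 0, 1],
    [0, -0.0009, -0.003, 0, 0, 0, 1],
    [0, -0.0009, -0.003, 0, 0, 0, 1]
  ]
}}

```text
clock: 10.5
tcp_pos: [505.2, 20.6, 300.6]
orientation: [3.141, -0.076, -0.0]
contact_force: [0.3, -0.3, -0.8]
width: 0.102
```

>>> {"op": "move_arm", "data": {
  "rows": [
    [0, -0.0003, -0.001, 0, 0, 0, 1],
    [0, -0.0005, -0.002, 0, 0, 0, 1],
    [0, -0.0006, -0.003, 0, 0, 0, 1],
    [0, -0.0006, -0.003, 0, 0, 0, 1]
  ]
}}

```text
clock: 10.9
tcp_pos: [505.1, 20.1, 297.5]
orientation: [-3.141, 0.076, 0.001]
contact_force: [0.2, 0.1, -0.4]
width: 0.106
```

>>> {"op": "move_arm", "data": {
  "rows": [
    [0, 0, -0.001, 0, 0, 0, 1],
    [0, 0, -0.002, 0, 0, 0, 1],
    [0, 0, -0.003, 0, 0, 0, 1],
    [0, 0, -0.003, 0, 0, 0, 1]
  ]
}}

```text
clock: 11.3
tcp_pos: [505.2, 20.1, 294.6]
orientation: [-3.141, 0.076, 0.001]
contact_force: [-0.2, 0.2, -1.2]
width: 0.109
```

```bash
sed -i "s/g\['width'\].round(3)/g['width']/" st.py
python3 - <<'E'
from h import *
s=snap('wrist','w5.png')
b=cv2.resize(s['color'][170:320,150:350,::-1],None,fx=4,fy=4,interpolation=cv2.INTER_CUBIC); cv2.imwrite('pics/m5.png',b)
E
```

```text
(no output)
```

View pics/m5.png

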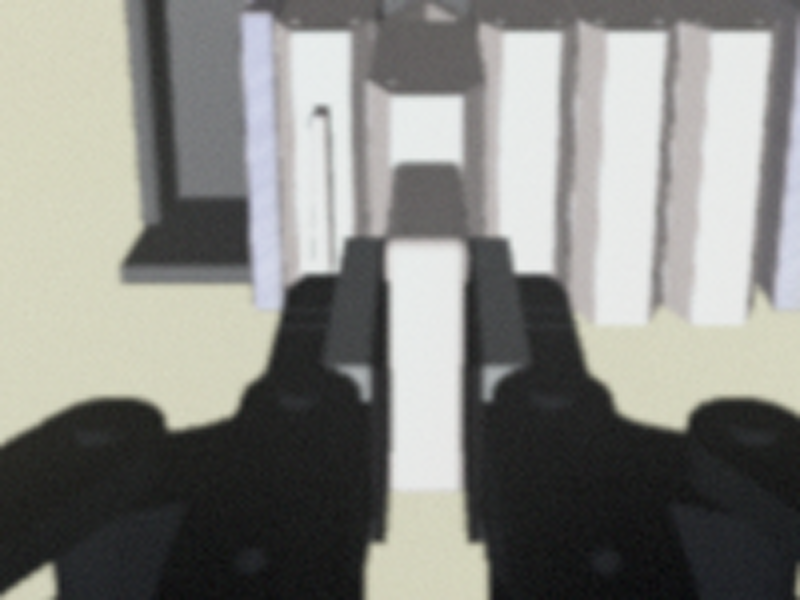

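The case is entering between the finned case on its left and the next case. The rest of the row has slid right, all upright. I'll continue straight down.

>>> {"op": "move_arm", "data": {
  "rows": [
    [0, 0, -0.001, 0, 0, 0, 1],
    [0, 0, -0.003, 0, 0, 0, 1],
    [0, 0, -0.005, 0, 0, 0, 1],
    [0, 0, -0.007, 0, 0, 0, 1],
    [0, 0, -0.009, 0, 0, 0, 1],
    [0, 0, -0.01, 0, 0, 0, 1],
    [0, 0, -0.01, 0, 0, 0, 1]
  ]
}}

```text
clock: 12.05
tcp_pos: [505.1, 20.1, 284.5]
orientation: [-3.141, 0.076, 0.001]
contact_force: [0.5, -0.3, -0.7]
width: 0.107
```

>>> {"op": "move_arm", "data": {
  "rows": [
    [0, 0, -0.001, 0, 0, 0, 1],
    [0, 0, -0.003, 0, 0, 0, 1],
    [0, 0, -0.005, 0, 0, 0, 1],
    [0, 0, -0.007, 0, 0, 0, 1],
    [0, 0, -0.009, 0, 0, 0, 1],
    [0, 0, -0.01, 0, 0, 0, 1],
    [0, 0, -0.01, 0, 0, 0, 1]
  ]
}}

```text
clock: 12.75
tcp_pos: [505.2, 20.1, 274.5]
orientation: [-3.141, 0.076, 0.001]
contact_force: [-0.1, -0.6, -0.4]
width: 0.102
```

>>> {"op": "move_arm", "data": {
  "rows": [
    [0, 0, -0.001, 0, 0, 0, 1],
    [0, 0, -0.003, 0, 0, 0, 1],
    [0, 0, -0.005, 0, 0, 0, 1],
    [0, 0, -0.007, 0, 0, 0, 1],
    [0, 0, -0.009, 0, 0, 0, 1],
    [0, 0, -0.009, 0, 0, 0, 1],
    [0, 0, -0.009, 0, 0, 0, 1]
  ]
}}

```text
clock: 13.45
tcp_pos: [505.2, 20.1, 265.6]
orientation: [-3.141, 0.076, 0.0]
contact_force: [-0.5, -0.1, -0.3]
width: 0.105
```

>>> {"op": "move_arm", "data": {
  "rows": [
    [0, 0, -0.001, 0, 0, 0, 1],
    [0, 0, -0.002, 0, 0, 0, 1],
    [0, 0, -0.003, 0, 0, 0, 1],
    [0, 0, -0.004, 0, 0, 0, 1],
    [0, 0, -0.004, 0, 0, 0, 1]
  ]
}}

```text
clock: 13.95
tcp_pos: [505.2, 20.0, 261.6]
orientation: [-3.141, 0.076, 0.0]
contact_force: [0.0, 0.1, -0.2]
width: 0.104
```

>>> {"op": "move_arm", "data": {
  "rows": [
    [0, 0, -0.0005, 0, 0, 0, 1],
    [0, 0, -0.001, 0, 0, 0, 1],
    [0, 0, -0.0015, 0, 0, 0, 1],
    [0, 0, -0.0015, 0, 0, 0, 1]
  ]
}}

```text
clock: 14.35
tcp_pos: [505.2, 20.1, 260.1]
orientation: [-3.141, 0.076, 0.0]
contact_force: [-0.3, -0.3, -0.9]
width: 0.107
```

>>> {"op": "move_arm", "data": {
  "rows": [
    [0, 0, -0.0005, 0, 0, 0, 1],
    [0, 0, -0.001, 0, 0, 0, 1],
    [0, 0, -0.001, 0, 0, 0, 1]
  ]
}}

```text
clock: 14.65
tcp_pos: [505.4, 20.1, 259.6]
orientation: [3.141, -0.076, 0.001]
contact_force: [-0.8, 0.9, 3.2]
width: 0.105
```

>>> {"op": "move_arm", "data": {
  "rows": [
    [0, 0, -0.0005, 0, 0, 0, 1],
    [0, 0, -0.001, 0, 0, 0, 1],
    [0, 0, -0.001, 0, 0, 0, 1]
  ]
}}

```text
clock: 14.95
tcp_pos: [505.6, 20.0, 259.4]
orientation: [3.14, -0.076, 0.003]
contact_force: [-1.1, -0.3, 9.6]
width: 0.108
```

Contact came at TCP z≈259.4, the same height as when the case stood in the stand, so the keel is on the rack floor. I'll ease off the load and release.

>>> {"op": "move_arm", "data": {
  "rows": [
    [0, 0, 0.001, 0, 0, 0, 1],
    [0, 0, 0.0015, 0, 0, 0, 1],
    [0, 0, 0.0015, 0, 0, 0, 0.9],
    [0, 0, 0.0015, 0, 0, 0, 0.8],
    [0, 0, 0.0015, 0, 0, 0, 0.75],
    [0, 0, 0.0015, 0, 0, 0, 0.75],
    [0, 0, 0.005, 0, 0, 0, 0.75],
    [0, 0, 0.015, 0, 0, 0, 0.75],
    [0, 0, 0.03, 0, 0, 0, 0.75],
    [0, 0, 0.05, 0, 0, 0, 0.75],
    [0, 0, 0.05, 0, 0, 0, 0.75]
  ]
}}

```text
clock: 16.05
tcp_pos: [506.1, 20.0, 310.9]
orientation: [3.14, -0.075, 0.01]
contact_force: [0.4, 0.2, -1.1]
width: 0.253
```

```bash
python3 - <<'E'
from h import *
s=snap('wrist','w6.png')
b=cv2.resize(s['color'][120:320,140:370,::-1],None,fx=3,fy=3,interpolation=cv2.INTER_CUBIC); cv2.imwrite('pics/m6.png',b)
E
python3 st.py
```

```text
16.1 [505.7  20.  309.8] [ 0.1 -0.4  0.3] [-0.    0.   -0.02] 0.24721644010224703
```

View pics/m6.png

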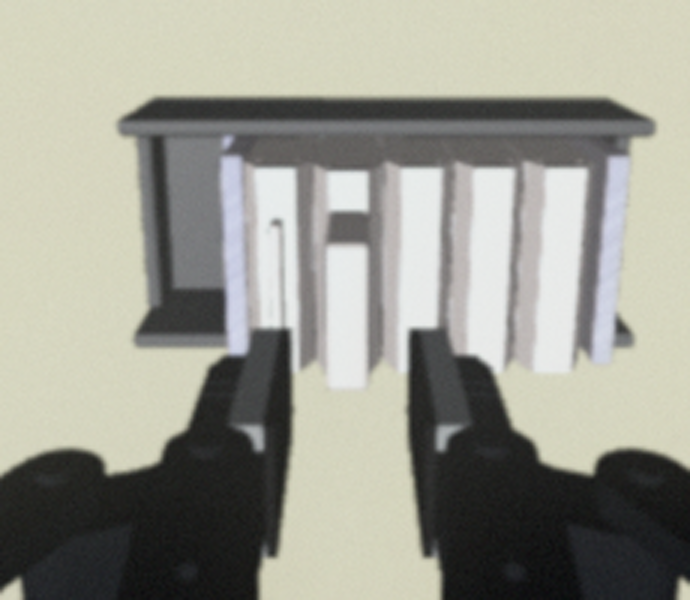

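The case stands in the row next to the finned one, with even pitch and everything upright. I'll press gently with closed fingertips on the tab to make sure it is home.

>>> {"op": "move_arm", "data": {
  "rows": [
    [0, 0, 0, 0, 0, 0, 1],
    [0, 0, 0, 0, 0, 0, 1],
    [0, 0, 0, 0, 0, 0, 1],
    [0, 0, -0.01, 0, 0, 0, 1],
    [0, 0, -0.02, 0, 0, 0, 1],
    [0, 0, -0.026, 0, 0, 0, 1],
    [0, 0, -0.028, 0, 0, 0, 1],
    [0, 0, -0.028, 0, 0, 0, 1]
  ]
}}

```text
clock: 16.9
tcp_pos: [505.1, 20.1, 279.5]
orientation: [-3.14, 0.076, 0.002]
contact_force: [0.4, -0.6, -0.5]
width: 0.001
```

>>> {"op": "move_arm", "data": {
  "rows": [
    [0, 0, -0.001, 0, 0, 0, 1],
    [0, 0, -0.002, 0, 0, 0, 1],
    [0, 0, -0.002, 0, 0, 0, 1]
  ]
}}

```text
clock: 17.2
tcp_pos: [505.3, 20.1, 278.4]
orientation: [3.141, -0.076, 0.001]
contact_force: [1.1, -0.4, 0.6]
width: -0.001
```

>>> {"op": "move_arm", "data": {
  "rows": [
    [0, 0, -0.0005, 0, 0, 0, 1],
    [0, 0, -0.0015, 0, 0, 0, 1],
    [0, 0, -0.0015, 0, 0, 0, 1]
  ]
}}

```text
clock: 17.5
tcp_pos: [505.5, 20.0, 277.4]
orientation: [3.14, -0.076, 0.002]
contact_force: [-0.1, -0.1, 3.6]
width: 0.003
```

Contact came at TCP 277.4, so the tab top is at z≈104.4 and the case is fully home. I'll press slightly more and then retreat.

>>> {"op": "move_arm", "data": {
  "rows": [
    [0, 0, -0.001, 0, 0, 0, 1],
    [0, 0, -0.001, 0, 0, 0, 1],
    [0, 0, 0.005, 0, 0, 0, 1],
    [0, 0, 0.03, 0, 0, 0, 1],
    [0, 0, 0.07, 0, 0, 0, 1],
    [-0.03, 0, 0.11, 0, 0, 0, 1],
    [-0.06, 0, 0.13, 0, 0, 0, 1],
    [-0.06, 0, 0.13, 0, 0, 0, 1],
    [-0.06, 0, 0.13, 0, 0, 0, 1]
  ]
}}

```text
clock: 18.4
tcp_pos: [444.9, 20.1, 407.3]
orientation: [3.14, -0.076, 0.003]
contact_force: [0.4, -0.0, 0.3]
width: -0.004
```

```bash
python3 - <<'E'
from h import *
s=snap('wrist','w7.png')
cv2.imwrite('pics/m7.png',cv2.resize(s['color'][60:260,120:400,::-1],None,fx=2.8,fy=2.8,interpolation=cv2.INTER_CUBIC))
E
python3 st.py
```

```text
18.45 [445.5  20.  406.6] [-0.1 -0.8 -0.1] [ 0.01 -0.    0.02] 0.0008865374976572268
```

View pics/m7.png

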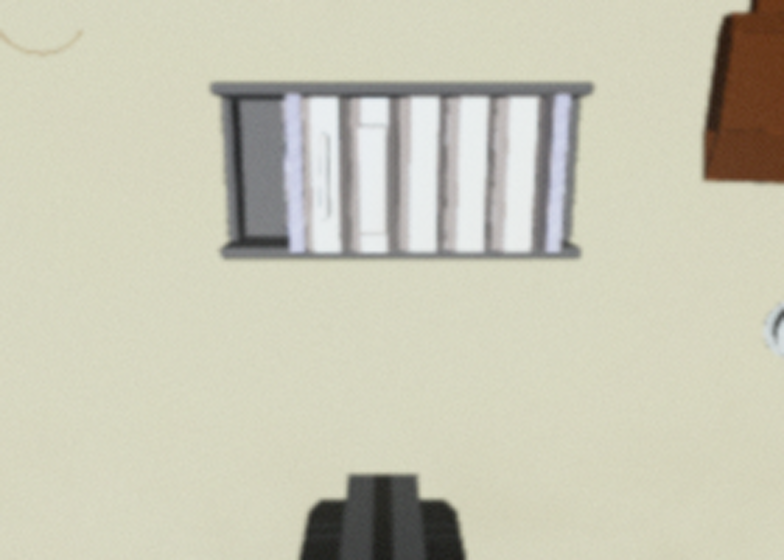

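All five cases stand upright. The filed one (tab at x≈373) is directly right of the finned case (325), and the gripper is clear.

```bash
python3 -c "
from plant import *
print(close_job())"
```

```text
the job is handed in; nothing more can be done
None
```

I took the loose case from the stand and filed it in the rack, directly to the right of the finned case. I handed the job in at about 18.5 s on the robot's clock, out of the 54 s allowed.

- **Insertion:** The finned case was at the left end, almost against its stop, so the free room was on the right. I let the new case drift about 7.5 mm to the right as its wedge went in, and the other three cases slid that way. The highest forces I read, at the end of each move, were about 4 N sideways and 10 N down as it met the rack floor.
- **Fully home:** The arm met the floor at the same height as when the case stood in the stand (TCP z of about 259.4 mm). A gentle press with closed fingers then found the tab top at about 104.4 mm, against 104 mm expected.
- **Final picture:** All five cases stand upright and evenly spaced, and the gripper is clear. The loupe and tissue packet were never approached, but the last picture shows only the edge of the loupe and not the packet.
- **Small disagreements:** My cameras differed by about 2 mm on the rack's position. The keel looked about 1 to 1.5 mm off the gripper centre, so I corrected 1.5 mm in y by eye before inserting. In one view the filed case sat perhaps 1.5 mm towards the robot, which is within the channel's play.

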